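# Return the gel-polish bottles to the display rack in order

## Robot

A 7-joint arm with a two-finger parallel gripper is mounted at the origin on the work surface. World frame = base frame: x ahead of the robot, y to its left, z up, the work surface at z = 0. Lengths are in m, angles in rad, forces in N, time in s.
With the tool pointing down it reaches from about 0.425 to 0.875 m from the base axis. Payload 8.4 kg.
Tool frame: the origin (TCP) lies between the finger pads; the fingertips stand 22 mm ahead of it and the grasp point (between the pads) lies 3 mm ahead of it; x points along the fingers, y is the direction in which the jaws open and shut, and the axes are right-handed (so a half turn about x gives the same grasp; the last joint's range is limited). The gripper opens to 87 mm and grips with 3 to 60 N. Pads are 19 mm wide; open, the fingers measure 117 mm over their backs; the gripper's body (75 mm by 190 mm) begins 51 mm behind the grasp point.
Start: joints at [-1.345, 0.333, 0.04, 1.465, -0.013, 1.343, -0.059], TCP at [0.207, 0.616, 0.245] pointing down, gripper open.
Joint ranges: [-2.58, 2.58], [-0.38, 2.09], [-1.3, 1.39], [0.25, 2.4], [-1.5, 4.64], [0.08, 2.09], [-2.65, 2.65]. Speed limits (rad/s): [2.22, 2.22, 2.79, 2.79, 3.14, 3.14, 3.14].

## Interface

Orientations are given as a unit quaternion [w, x, y, z].
In Python, from workcell import r gives the robot as it stands.
- The arm moves only by the tool send_rows, never from a script. Its argument "plan" is a list that holds one entry, the list of rows, each a list of 6 numbers: the shift along the tool's x, y, z in mm, then the turn, a rotation vector about the tool's x, y, z in rad. In form: [[[tx, ty, tz, rx, ry, rz], ...]]. A call has 1 to 12 rows; each row is the pose to reach, as a shift and turn from the pose measured when the call began, along the tool's axes at that moment; what a row does not reach only later rows make up. A row lasts 1/10 s, in which the tool goes at most 50 mm and 8.59 degrees, less where a joint would pass 70% of its speed; a pose out of reach is approached as far as the arm can. A call with a gripper value outside its range is refused whole. "jaw" is the closure in counts, from 0 (fully open) to 255 (shut), set as the call begins (left out, the last holds). The fingers move at their own pace and stop on an object; "newtons" is the grip in N (left out, the last holds). Time passes only in rows, so rows that repeat a pose let the fingers close. It gives the time, the measured TCP pose, the force and the opening at its end, in the units of the state.
- r.observe(): the state, without advancing time (a new reading comes with each control period).
- r.grab_frame(name): name is "scene" or "top"; returns (picture, depth): 420x560x3 uint8, red, green, blue; 420x560 float32, m along the optical axis (not along the pixel's ray), 0 where there is no reading.
- r.calibration(name): a dict with "fx", "fy", "cx", "cy" (pixels), "k1" (the pictures are not rectified: a ray, as slopes to the right and down, at radius r is drawn at 1 + k1 r^2 times it, then the intrinsics apply), "view" (4x4, takes a point from world to camera coordinates). Camera axes: x right, y up, looking along -z (the intrinsics and any distortion apply to the point x, -y, -z); pixel columns grow to the right and rows downward; lengths in m; the calibration is good to about 2 mm. A picture is of the moment at which its call begins. calibration takes no time and is no camera call.
- r.sign_off(): hands the job in, once; it reports no verdict.
Trained networks look in the newest picture that a camera, given by its name, has taken for a name from the list of things; names that differ only in an ending like _2 or _b are one class to them, and where a whole thing is asked for, a point or a joint stands for the part that bears it (a point fixed in the world has none). Each returns a list of dicts, best first, with "p" (0 to 1); they miss things now and then, are a little off and sometimes report something else, mostly with a low value. They report only what shows in the picture. A call takes as long as a camera call.
- r.recognise(camera, thing): "centre" ([x, y, z] in m, in world coordinates, good to about 4 mm: the middle of the surface that is visible of it).
- r.regions_of(camera, thing): "region" (420x560 bool, what is visible of it).
The state is a dict: "time_s": time; "qpos": joint angles; "qvel": joint speeds; "effort": joint torques, N m; "tcp_pos": TCP position; "tool_rot": TCP orientation; "force": force on the tool from outside, world axes, zero at the start; "wrist_torque": the same for the moment, N m; "gripper_width": opening from 0.0 (shut) to 1.0 (fully open).
Only numpy, scipy, OpenCV 4.12 (cv2) and the standard library are available. Lean on these libraries where they do the work, as an engineer would, in place of code of your own. Each camera call takes 0.05 s, during which the arm holds its last target. There are 200 camera calls.

## Task

Move the four gel-polish bottles from the wooden tray to the white display rack, one in each pocket and standing upright, in the same order counted from the loop handles: the bottle next to the tray's handle goes next to the rack's handle, and so on along the row. Keep the bottles upright and set them down gently on the pocket floors, without dropping them.

Things in the scene. Friction and masses are not known exactly. Their poses are not given: they have to be found in the camera images.
- bottle_bell: gel-polish bottle, loose, about 40 to 75 g, upright: a bell-shaped black body, round, 38 mm across at the foot and tapering to the neck, 36 mm high, with a round cap 17 mm in diameter from 37 to 74 mm above the foot. The cap is brushed aluminium, fixed to the bottle. Origin at the centre of its underside, z up the bottle; it starts at any yaw.
- bottle_square: gel-polish bottle, loose, about 40 to 75 g, upright: a square black body 31 x 31 x 36 mm, with a round cap 19 mm in diameter from 37 to 74 mm above the foot. The cap is brushed aluminium, fixed to the bottle. Origin at the centre of its underside, z up the bottle; it starts at any yaw.
- bottle_slim: gel-polish bottle, loose, about 40 to 75 g, upright: a tall slim round black body 26 mm across and 52 mm high, with a round cap 16 mm in diameter from 53 to 88 mm above the foot: the tallest bottle. The cap is brushed aluminium, fixed to the bottle. Origin at the centre of its underside, z up the bottle; it starts at any yaw.
- bottle_squat: gel-polish bottle, loose, about 40 to 75 g, upright: a low wide round black body 40 mm across and 24 mm high, with a round cap 21 mm in diameter from 25 to 60 mm above the foot: the lowest bottle. The cap is brushed aluminium, fixed to the bottle. Origin at the centre of its underside, z up the bottle; it starts at any yaw.
- seat_bell: fixed 50 mm square cork pad in the wooden tray; bottle_bell stands on it at the start. Four pads in a row, 56 mm pitch, shuffled. Origin on the tray's underside below the pad's centre, z up, y along the row: +y points to the tray's end with the dark steel loop handle (34 mm high). Pad top 5 mm above the origin; tray rims and 4 mm dividers 12 mm high.
- seat_square: fixed 50 mm square cork pad in the wooden tray; bottle_square stands on it at the start. Four pads in a row, 56 mm pitch, shuffled. Origin on the tray's underside below the pad's centre, z up, y along the row: +y points to the tray's end with the dark steel loop handle (34 mm high). Pad top 5 mm above the origin; tray rims and 4 mm dividers 12 mm high.
- seat_slim: fixed 50 mm square cork pad in the wooden tray; bottle_slim stands on it at the start. Four pads in a row, 56 mm pitch, shuffled. Origin on the tray's underside below the pad's centre, z up, y along the row: +y points to the tray's end with the dark steel loop handle (34 mm high). Pad top 5 mm above the origin; tray rims and 4 mm dividers 12 mm high.
- seat_squat: fixed 50 mm square cork pad in the wooden tray; bottle_squat stands on it at the start. Four pads in a row, 56 mm pitch, shuffled. Origin on the tray's underside below the pad's centre, z up, y along the row: +y points to the tray's end with the dark steel loop handle (34 mm high). Pad top 5 mm above the origin; tray rims and 4 mm dividers 12 mm high.
- rack: white plastic rack, fixed, empty, 60 mm (x) by 232 mm (y), four pockets centred at x = 0, y = -84, -28, 28, 84 mm, each 52 x 52 mm inside, floor 5 mm above the origin, rims and dividers to 12 mm. Origin: centre of its underside, z up. One end carries rack_handle, the other a plain 12 mm high block. It lies roughly parallel to the wooden tray, nearer the robot or farther.
- rack_handle: dark steel loop handle (52 mm wide, 34 mm high, 8 mm bar) on a white end block 22 mm long, fixed at one end of the white rack, 127 mm from its centre: at its +y or its -y end, which varies. Origin at the centre of the block's underside, z up.

How it is judged:
At the end, for the whole second after the job is handed in: Each bottle stands upright (within 0.12 rad), at rest, on its own pocket's floor in the white rack (within 15 mm of the pocket's centre along x and y, foot 1 to 9 mm above the rack's origin), in the same order from the rack's handle as their cork pads from the tray's handle ((y of bottle_bell in the frame of rack between -0.099 and -0.069 m or y of bottle_bell in the frame of rack between -0.043 and -0.013 m or y of bottle_bell in the frame of rack between 0.013 and 0.043 m or y of bottle_bell in the frame of rack between 0.069 and 0.099 m) and x of bottle_bell in the frame of rack between -0.015 and 0.015 m and z of bottle_bell in the frame of rack between 0.001 and 0.009 m and angle between each of bottle_bell, bottle_square, bottle_slim, bottle_squat's own z axis and vertical below 0.12 rad and linear speed of each of bottle_bell, bottle_square, bottle_slim, bottle_squat below 0.02 m/s and angular speed of each of bottle_bell, bottle_square, bottle_slim, bottle_squat below 0.2 rad/s and (y of bottle_square in the frame of rack between -0.099 and -0.069 m or y of bottle_square in the frame of rack between -0.043 and -0.013 m or y of bottle_square in the frame of rack between 0.013 and 0.043 m or y of bottle_square in the frame of rack between 0.069 and 0.099 m) and x of bottle_square in the frame of rack between -0.015 and 0.015 m and z of bottle_square in the frame of rack between 0.001 and 0.009 m and (y of bottle_slim in the frame of rack between -0.099 and -0.069 m or y of bottle_slim in the frame of rack between -0.043 and -0.013 m or y of bottle_slim in the frame of rack between 0.013 and 0.043 m or y of bottle_slim in the frame of rack between 0.069 and 0.099 m) and x of bottle_slim in the frame of rack between -0.015 and 0.015 m and z of bottle_slim in the frame of rack between 0.001 and 0.009 m and (y of bottle_squat in the frame of rack between -0.099 and -0.069 m or y of bottle_squat in the frame of rack between -0.043 and -0.013 m or y of bottle_squat in the frame of rack between 0.013 and 0.043 m or y of bottle_squat in the frame of rack between 0.069 and 0.099 m) and x of bottle_squat in the frame of rack between -0.015 and 0.015 m and z of bottle_squat in the frame of rack between 0.001 and 0.009 m and ((y of seat_bell in the frame of seat_square above 0 m and ((horizontal distance between bottle_bell and rack_handle below 0.071 m and horizontal distance between bottle_square and rack_handle above 0.071 m) or (horizontal distance between bottle_bell and rack_handle below 0.127 m and horizontal distance between bottle_square and rack_handle above 0.127 m) or (horizontal distance between bottle_bell and rack_handle below 0.183 m and horizontal distance between bottle_square and rack_handle above 0.183 m))) or (y of seat_bell in the frame of seat_square below 0 m and ((horizontal distance between bottle_square and rack_handle below 0.071 m and horizontal distance between bottle_bell and rack_handle above 0.071 m) or (horizontal distance between bottle_square and rack_handle below 0.127 m and horizontal distance between bottle_bell and rack_handle above 0.127 m) or (horizontal distance between bottle_square and rack_handle below 0.183 m and horizontal distance between bottle_bell and rack_handle above 0.183 m)))) and ((y of seat_bell in the frame of seat_slim above 0 m and ((horizontal distance between bottle_bell and rack_handle below 0.071 m and horizontal distance between bottle_slim and rack_handle above 0.071 m) or (horizontal distance between bottle_bell and rack_handle below 0.127 m and horizontal distance between bottle_slim and rack_handle above 0.127 m) or (horizontal distance between bottle_bell and rack_handle below 0.183 m and horizontal distance between bottle_slim and rack_handle above 0.183 m))) or (y of seat_bell in the frame of seat_slim below 0 m and ((horizontal distance between bottle_slim and rack_handle below 0.071 m and horizontal distance between bottle_bell and rack_handle above 0.071 m) or (horizontal distance between bottle_slim and rack_handle below 0.127 m and horizontal distance between bottle_bell and rack_handle above 0.127 m) or (horizontal distance between bottle_slim and rack_handle below 0.183 m and horizontal distance between bottle_bell and rack_handle above 0.183 m)))) and ((y of seat_bell in the frame of seat_squat above 0 m and ((horizontal distance between bottle_bell and rack_handle below 0.071 m and horizontal distance between bottle_squat and rack_handle above 0.071 m) or (horizontal distance between bottle_bell and rack_handle below 0.127 m and horizontal distance between bottle_squat and rack_handle above 0.127 m) or (horizontal distance between bottle_bell and rack_handle below 0.183 m and horizontal distance between bottle_squat and rack_handle above 0.183 m))) or (y of seat_bell in the frame of seat_squat below 0 m and ((horizontal distance between bottle_squat and rack_handle below 0.071 m and horizontal distance between bottle_bell and rack_handle above 0.071 m) or (horizontal distance between bottle_squat and rack_handle below 0.127 m and horizontal distance between bottle_bell and rack_handle above 0.127 m) or (horizontal distance between bottle_squat and rack_handle below 0.183 m and horizontal distance between bottle_bell and rack_handle above 0.183 m)))) and ((y of seat_square in the frame of seat_slim above 0 m and ((horizontal distance between bottle_square and rack_handle below 0.071 m and horizontal distance between bottle_slim and rack_handle above 0.071 m) or (horizontal distance between bottle_square and rack_handle below 0.127 m and horizontal distance between bottle_slim and rack_handle above 0.127 m) or (horizontal distance between bottle_square and rack_handle below 0.183 m and horizontal distance between bottle_slim and rack_handle above 0.183 m))) or (y of seat_square in the frame of seat_slim below 0 m and ((horizontal distance between bottle_slim and rack_handle below 0.071 m and horizontal distance between bottle_square and rack_handle above 0.071 m) or (horizontal distance between bottle_slim and rack_handle below 0.127 m and horizontal distance between bottle_square and rack_handle above 0.127 m) or (horizontal distance between bottle_slim and rack_handle below 0.183 m and horizontal distance between bottle_square and rack_handle above 0.183 m)))) and ((y of seat_square in the frame of seat_squat above 0 m and ((horizontal distance between bottle_square and rack_handle below 0.071 m and horizontal distance between bottle_squat and rack_handle above 0.071 m) or (horizontal distance between bottle_square and rack_handle below 0.127 m and horizontal distance between bottle_squat and rack_handle above 0.127 m) or (horizontal distance between bottle_square and rack_handle below 0.183 m and horizontal distance between bottle_squat and rack_handle above 0.183 m))) or (y of seat_square in the frame of seat_squat below 0 m and ((horizontal distance between bottle_squat and rack_handle below 0.071 m and horizontal distance between bottle_square and rack_handle above 0.071 m) or (horizontal distance between bottle_squat and rack_handle below 0.127 m and horizontal distance between bottle_square and rack_handle above 0.127 m) or (horizontal distance between bottle_squat and rack_handle below 0.183 m and horizontal distance between bottle_square and rack_handle above 0.183 m)))) and ((y of seat_slim in the frame of seat_squat above 0 m and ((horizontal distance between bottle_slim and rack_handle below 0.071 m and horizontal distance between bottle_squat and rack_handle above 0.071 m) or (horizontal distance between bottle_slim and rack_handle below 0.127 m and horizontal distance between bottle_squat and rack_handle above 0.127 m) or (horizontal distance between bottle_slim and rack_handle below 0.183 m and horizontal distance between bottle_squat and rack_handle above 0.183 m))) or (y of seat_slim in the frame of seat_squat below 0 m and ((horizontal distance between bottle_squat and rack_handle below 0.071 m and horizontal distance between bottle_slim and rack_handle above 0.071 m) or (horizontal distance between bottle_squat and rack_handle below 0.127 m and horizontal distance between bottle_slim and rack_handle above 0.127 m) or (horizontal distance between bottle_squat and rack_handle below 0.183 m and horizontal distance between bottle_slim and rack_handle above 0.183 m))))); the robot touches nothing.
It fails at once if a bottle is tipped over or leans more than 0.5 rad (angle between any of bottle_bell, bottle_square, bottle_slim, bottle_squat's own z axis and vertical above 0.5 rad).
It fails at once if a bottle is dropped into the rack (arrives at its floor faster than 0.6 m/s, a fall of about 20 mm or more) ((z of bottle_bell in the frame of rack below 0.014 m and x of bottle_bell in the frame of rack between -0.03 and 0.03 m and y of bottle_bell in the frame of rack between -0.116 and 0.116 m and linear speed of bottle_bell above 0.6 m/s) or (z of bottle_square in the frame of rack below 0.014 m and x of bottle_square in the frame of rack between -0.03 and 0.03 m and y of bottle_square in the frame of rack between -0.116 and 0.116 m and linear speed of bottle_square above 0.6 m/s) or (z of bottle_slim in the frame of rack below 0.014 m and x of bottle_slim in the frame of rack between -0.03 and 0.03 m and y of bottle_slim in the frame of rack between -0.116 and 0.116 m and linear speed of bottle_slim above 0.6 m/s) or (z of bottle_squat in the frame of rack below 0.014 m and x of bottle_squat in the frame of rack between -0.03 and 0.03 m and y of bottle_squat in the frame of rack between -0.116 and 0.116 m and linear speed of bottle_squat above 0.6 m/s)).
It also fails if it takes over 96 s, if anything falls off the work surface, if the arm or the gripper's body presses on something with over 40 N, if the wrist force passes 120 N, or if a joint passes its speed limit or range.

## Working session

There is one attempt and no reset: what is moved stays moved. The work goes in short steps, Python scripts to look and compute and a tool call to move; the robot and the scene stay as the last step left them, time stands still between calls to the robot, and variables do not carry over. Pictures are saved under pics/ and viewed, about 12 in all and at most 16, crops included, and the job is handed in when it is done.

Besides the shell and the picture viewer there is one more tool, called after "Call:" as name(argument=value, ...) on one line, values as JSON. send_rows: Moves the arm, as the interface text tells. Its arguments: {"type":"object","properties":{"plan":{"type":"array","items":{"type":"array","items":{"type":"array","items":{"type":"number"}}}},"jaw":{"type":"number"},"newtons":{"type":"number"}},"required":["plan"]}

```bash
ls; mkdir -p pics
python3 - <<'E'
from workcell import r
import cv2,numpy as np
s=r.observe();print({k:s[k] for k in('time_s','tcp_pos','tool_rot','force','gripper_width')})
for c in('top','scene'):
    p,d=r.grab_frame(c);cv2.imwrite(f'pics/{c}0.png',p[:,:,::-1]);k=r.calibration(c);print(c,k)
    for n in('bottle_bell','bottle_square','bottle_slim','bottle_squat','rack','rack_handle','seat_bell'):
        print(n,[(np.round(o['centre'],3).tolist(),round(o['p'],2)) for o in r.recognise(c,n)])
E
```

```text
pics
{'time_s': 0.0, 'tcp_pos': array([0.20729496, 0.61559857, 0.2436624 ]), 'tool_rot': array([ 0.69774732,  0.11374879,  0.6978609 , -0.1148915 ]), 'force': array([-0.40639061, -0.56268343,  0.26984746]), 'gripper_width': 0.9987528567699737}
top {'fx': 471.98896459282156, 'fy': 471.98896459282156, 'cx': 278.80807475736094, 'cy': 214.57015913174016, 'k1': -0.12623637893818532, 'view': array([[ 0.00919263, -0.99982341, -0.01639031, -0.0242661 ],
       [ 0.98848046,  0.00660962,  0.15120414, -0.57107852],
       [-0.15106911, -0.01759146,  0.98836667, -0.6199266 ],
       [ 0.        ,  0.        ,  0.        ,  1.        ]])}
bottle_bell [([0.654, -0.075, 0.036], 0.77)]
bottle_square [([0.664, -0.019, 0.041], 0.64)]
bottle_slim [([0.649, -0.129, 0.055], 0.74)]
bottle_squat [([0.667, 0.036, 0.031], 0.87)]
rack [([0.472, -0.002, 0.007], 0.85)]
rack_handle [([0.458, 0.123, 0.013], 0.76)]
seat_bell [([0.651, -0.075, 0.006], 0.9)]
scene {'fx': 527.5306851995161, 'fy': 527.5306851995161, 'cx': 280.52595641496043, 'cy': 209.6030160204495, 'k1': -0.10021001386886233, 'view': array([[-0.83397334,  0.55167556,  0.01193935,  0.4696524 ],
       [-0.32736408, -0.51206575,  0.79411676,  0.14511634],
       [ 0.44420854,  0.65836369,  0.60764795, -1.04074847],
       [ 0.        ,  0.        ,  0.        ,  1.        ]])}
bottle_bell [([0.671, -0.071, 0.038], 0.79)]
bottle_square [([0.679, -0.011, 0.039], 0.7)]
bottle_slim [([0.686, -0.025, 0.008], 0.6), ([0.658, -0.126, 0.056], 0.58)]
bottle_squat [([0.683, 0.038, 0.03], 0.67)]
rack [([0.473, 0.009, 0.004], 0.59)]
rack_handle [([0.467, 0.13, 0.009], 0.86)]
seat_bell []
```

View pics/top0.png

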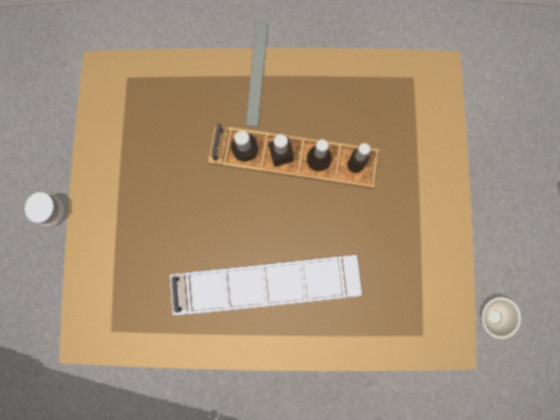

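View pics/scene0.png

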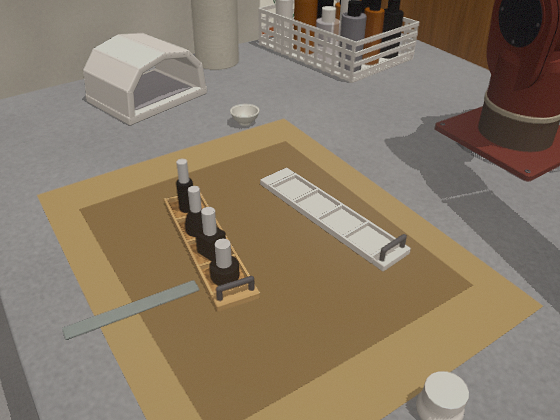

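Both handles are on the left (+y). In top view the order from the tray handle is squat (243,145), square (281,148), bell (320,152), slim (360,157). The rack is nearer the robot, and its handle is at (178,293). Next I'll get precise positions.

```bash
cat > h.py <<'E'
from workcell import r
import numpy as np,cv2
from scipy.optimize import least_squares
from scipy.spatial.transform import Rotation as R
def cloud(c):
    p,d=r.grab_frame(c);k=r.calibration(c)
    K=np.array([[k['fx'],0,k['cx']],[0,k['fy'],k['cy']],[0,0,1]])
    v,u=np.mgrid[:420,:560]
    n=cv2.undistortPoints(np.stack([u,v],-1).reshape(-1,1,2).astype(float),K,np.array([k['k1'],0,0,0.])).reshape(420,560,2)
    cam=np.stack([n[...,0]*d,-n[...,1]*d,-d,np.ones_like(d)],-1)
    W=(cam@np.linalg.inv(k['view']).T)[...,:3]; W[d==0]=np.nan
    return p,W
def proj(c,P):
    k=r.calibration(c);q=np.c_[P,np.ones(len(P))]@k['view'].T
    n=np.c_[q[:,0],-q[:,1]]/-q[:,2:3];n*=1+k['k1']*(n**2).sum(1,keepdims=True)
    return n*[k['fx'],k['fy']]+[k['cx'],k['cy']]
def cap(W,xy,lo,hi,rad):
    m=(np.hypot(W[...,0]-xy[0],W[...,1]-xy[1])<.022)&(W[...,2]>lo)&(W[...,2]<hi)
    P=W[m]; top=np.nanpercentile(W[(np.hypot(W[...,0]-xy[0],W[...,1]-xy[1])<.022)][:,2],97)
    return P,top
def tool():
    s=r.observe();w,x,y,z=s['tool_rot'];return s,R.from_quat([x,y,z,w])
E
python3 - <<'E'
from h import *
s,T=tool();print(np.round(T.as_matrix(),3).tolist(),s['tcp_pos'])
B={'squat':((.672,.037),25,60,21),'square':((.668,-.018),37,74,19),'bell':((.66,-.075),37,74,17),'slim':((.652,-.130),53,88,16)}
for c in('top','scene'):
    p,W=cloud(c);k=r.calibration(c);cp=np.linalg.inv(k['view'])[:3,3]
    for n,(xy,lo,hi,dm) in B.items():
        P,top=cap(W,xy,.005+(lo+5)/1e3,.03+hi/1e3,0)
        t=P[P[:,2]>top-.004]
        # side surface: circle with known radius
        S=P[P[:,2]<top-.004]
        f=least_squares(lambda q:np.hypot(S[:,0]-q[0],S[:,1]-q[1])-dm/2e3,P[:,:2].mean(0),loss='soft_l1',f_scale=.001)
        print(c,n,'top',np.round(top*1e3,1),'topmean',np.round(t.mean(0)[:2]*1e3,1),len(t),'circ',np.round(f.x*1e3,1),len(S))
    r.recognise
    g=r.regions_of(c,'rack')[0]['region']
    P=W[g&(W[...,2]>-.01)&(W[...,2]<.03)];P=P[~np.isnan(P).any(1)]
    q=cv2.minAreaRect((P[:,:2]*1e3).astype(np.float32));print('rack',q,np.percentile(P[:,2],[5,50,95]))
    np.save(f'/tmp/{c}.npy',W)
    # white-mask version
    m=(p.min(-1)>150)&(W[...,2]>-.01)&(W[...,2]<.03)&(abs(W[...,0]-.47)<.08)&(abs(W[...,1])<.18)
    P=W[m];print('white',cv2.minAreaRect((P[:,:2]*1e3).astype(np.float32)),m.sum())
E
```

```text
[[-0.0, 0.319, 0.948], [-0.0, 0.948, -0.319], [-1.0, -0.0, -0.0]] [0.20742263 0.61597106 0.24453808]
top squat top 66.1 topmean [677.1  33.4] 160 circ [678.   34.2] 81
top square top 80.1 topmean [668.5 -21. ] 143 circ [669.2 -21. ] 79
top bell top 80.0 topmean [662.5 -77.7] 120 circ [663.  -77.9] 69
top slim top 93.9 topmean [ 652.9 -133.6] 103 circ [ 654.5 -133.8] 70
rack ((473.4776916503906, 0.260589599609375), (61.09546661376953, 231.7589874267578), 6.605972766876221) [0.00323787 0.0054699  0.01267512]
white ((473.23089599609375, 1.6398773193359375), (62.18184280395508, 278.7701416015625), 6.625944137573242) 7697
scene squat top 65.5 topmean [678.3  36.5] 156 circ [677.3  34.4] 239
scene square top 79.0 topmean [669.7 -18.4] 115 circ [668.6 -20.5] 222
scene bell top 79.3 topmean [663.8 -74.9] 80 circ [662.7 -77.3] 192
scene slim top 92.9 topmean [ 654.7 -130.2] 63 circ [ 654.3 -132.9] 154
rack ((468.30596923828125, 1.985809326171875), (73.14107513427734, 236.11236572265625), 6.776026248931885) [0.00366607 0.00579998 0.01249456]
white ((469.0403137207031, 1.7526092529296875), (70.40019989013672, 275.3283386230469), 6.75156307220459) 3309
```

Call:
send_rows(plan=[[[0,-34,53,0.1,0,0],[0,-67,105,0.2,0,0],[0,-100,158,0.31,0,0],[0,-134,210,0.41,0,0],[0,-167,263,0.52,0,0],[0,-201,315,0.62,0,0],[0,-234,368,0.73,0,0],[0,-268,420,0.83,0,0],[0,-301,473,0.93,0,0],[0,-335,526,1.04,0,0],[0,-368,578,1.14,0,0],[0,-402,631,1.246,0,0]]], jaw=0, newtons=20)

```text
time_s: 2.2
tcp_pos: [0.5852, 0.1474, 0.245]
tool_rot: [0.499, 0.501, 0.499, -0.501]
force: [0.6, 0.8, -0.3]
gripper_width: 1.001
```

Call:
send_rows(plan=[[[40,24,30,0,0,0],[75,52,62,0,0,0],[105,76,93,0,0,0],[120,92,113,0,0,0],[120,92,113,0,0,0],[120,92,113,0,0,0],[120,92,113,0,0,0],[120,92,113,0,0,0]]])

```text
time_s: 3.0
tcp_pos: [0.677, 0.0359, 0.1261]
tool_rot: [0.5, 0.501, 0.499, -0.499]
force: [0.5, 0.3, -0.2]
gripper_width: 1.0
```

Run:
```python
from h import *
s,T=tool();print(np.round(T.as_matrix(),4).tolist(),s['tcp_pos'],s['time_s'],s['qpos'])
```

```text
[[0.0022, 1.0, -0.0017], [0.0018, -0.0017, -1.0], [-1.0, 0.0022, -0.0018]] [0.6770227  0.03589406 0.12611969] 3.0 [-0.51361183  0.51147589  0.54407357  1.55105273 -0.28243079  1.1556209
  0.08609874]
```

Call:
send_rows(plan=[[[20,0,1,0,0,0],[40,0,1.5,0,0,0],[55,0.5,1.5,0,0,0],[66,0.5,1.5,0,0,0],[71,0.5,1.5,0,0,0],[71,0.5,1.5,0,0,0],[71,0.5,1.5,0,0,0],[71,0.5,1.5,0,0,0]]])

```text
time_s: 3.8
tcp_pos: [0.6783, 0.0345, 0.056]
tool_rot: [0.5, 0.502, 0.499, -0.499]
force: [-0.5, -0.6, 0.4]
gripper_width: 1.001
```

Call:
send_rows(plan=[[[0,0,0,0,0,0],[0,0,0,0,0,0],[0,0,0,0,0,0],[0,0,0,0,0,0],[0,0,0,0,0,0],[0,0,0,0,0,0],[0,0,0,0,0,0],[0,0,0,0,0,0]]], jaw=255, newtons=20)

```text
time_s: 4.6
tcp_pos: [0.6782, 0.0345, 0.056]
tool_rot: [0.5, 0.502, 0.499, -0.499]
force: [0.3, 0.1, -0.4]
gripper_width: 0.362
```

Call:
send_rows(plan=[[[0,0,0,0,0,0],[0,0,0,0,0,0],[0,0,0,0,0,0],[0,0,0,0,0,0],[0,0,0,0,0,0],[0,0,0,0,0,0]]])

```text
time_s: 5.2
tcp_pos: [0.6782, 0.0345, 0.0559]
tool_rot: [0.5, 0.502, 0.499, -0.499]
force: [-1.3, -0.6, -0.3]
gripper_width: 0.233
```

Call:
send_rows(plan=[[[-2,0,0,0,0,0],[-8,0,0,0,0,0],[-18,0,0,0,0,0],[-30,0,0,0,0,0],[-42,0,0,0,0,0],[-52,0,0,0,0,0],[-58,0,0,0,0,0],[-60,0,0,0,0,0],[-60,0,0,0,0,0]]])

```text
time_s: 6.1
tcp_pos: [0.678, 0.0344, 0.1161]
tool_rot: [0.5, 0.502, 0.499, -0.499]
force: [-0.4, 0.1, -0.8]
gripper_width: 0.232
```

Call:
send_rows(plan=[[[0,-5,-1,0,0,0],[0,-18,-4,0,0,0],[0,-40,-9,0,0,0],[0,-68,-16,0,0,0],[0,-98,-23,0,0,0],[0,-128,-30,0,0,0],[0,-156,-36,0,0,0],[0,-180,-42,0,0,0],[0,-198,-46,0,0,0],[0,-210,-49,0,0,0],[0,-215,-50,0,0,0],[0,-215,-50,0,0,0]]])

```text
time_s: 7.3
tcp_pos: [0.4629, 0.0849, 0.1155]
tool_rot: [0.5, 0.502, 0.499, -0.499]
force: [0.6, -0.3, -1.6]
gripper_width: 0.235
```

Run:
```python
from h import *
p,W=cloud('scene');cv2.imwrite('pics/s1.png',cv2.resize(p[90:390,60:460,::-1],None,fx=2,fy=2))
s,T=tool();print(s['tcp_pos'],s['force'],s['gripper_width'],np.round(T.as_matrix(),4).tolist())
```

```text
[0.46354569 0.08475142 0.1155724 ] [-0.72472434 -0.31558001  0.04555833] 0.2345004418760783 [[0.0042, 1.0, -0.0016], [0.0022, -0.0016, -1.0], [-1.0, 0.0042, -0.0022]]
```

View pics/s1.png

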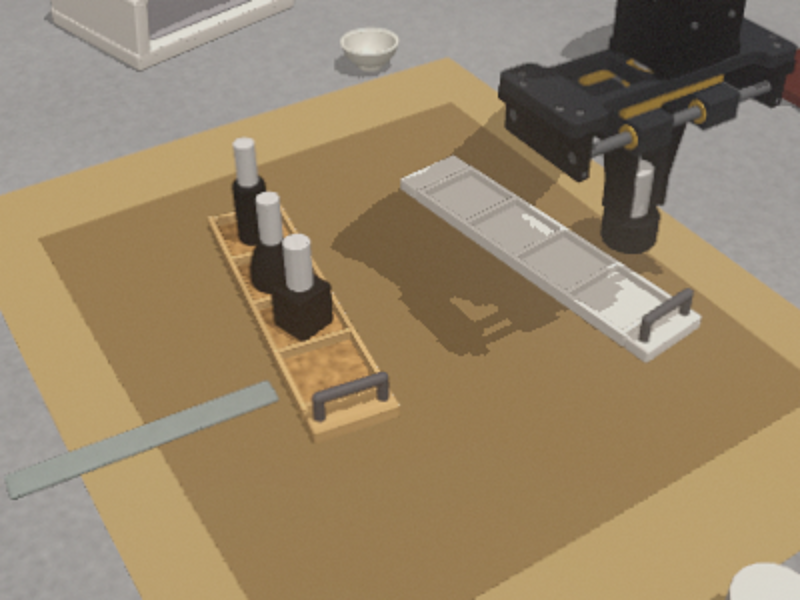

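The squat bottle is held upright at about (630,220), and the handle-end pocket is below it. Lowering it now.

Call:
send_rows(plan=[[[5,0,0,0,0,0],[15,0,0,0,0,0],[27,0,0,0,0,0],[38,0,0,0,0,0],[47,0,0,0,0,0],[53,0,0,0,0,0],[56,0,0,0,0,0],[58,0,0,0,0,0],[59,0,0,0,0,0],[59,0,0,0,0,0],[59,0,0,0,0,0]]])

```text
time_s: 8.45
tcp_pos: [0.464, 0.085, 0.0568]
tool_rot: [0.5, 0.502, 0.499, -0.499]
force: [-0.7, 0.2, 0.1]
gripper_width: 0.232
```

Call:
send_rows(plan=[[[0.5,0,0,0,0,0],[0.5,0,0,0,0,0],[0.5,0,0,0,0,0],[0.5,0,0,0,0,0],[0.5,0,0,0,0,0],[0.5,0,0,0,0,0],[0.5,0,0,0,0,0],[0.5,0,0,0,0,0]]], jaw=0)

```text
time_s: 9.25
tcp_pos: [0.464, 0.085, 0.0563]
tool_rot: [0.5, 0.502, 0.499, -0.499]
force: [0.4, 0.3, 0.7]
gripper_width: 0.879
```

Call:
send_rows(plan=[[[-5,0,0,0,0,0],[-25,0,0,0,0,0],[-55,0,0,0,0,0],[-80,0,0,0,0,0],[-85,0,0,0,0,0]]])

```text
time_s: 9.75
tcp_pos: [0.4652, 0.0851, 0.1443]
tool_rot: [0.501, 0.504, 0.499, -0.497]
force: [0.8, 0.4, -0.3]
gripper_width: 0.998
```

Call:
send_rows(plan=[[[0,20,10,0,0,0],[0,60,31,0,0,0],[0,100,52,0,0,0],[0,140,73,0,0,0],[0,180,94,0,0,0],[0,204,106,0,0,0],[0,204,106,0,0,0],[0,204,106,0,0,0],[0,204,106,0,0,0]]])

```text
time_s: 10.65
tcp_pos: [0.668, -0.0205, 0.1452]
tool_rot: [0.5, 0.504, 0.499, -0.497]
force: [-0.6, 0.3, 0.3]
gripper_width: 1.001
```

Run:
```python
from h import *
s,T=tool();print(s['tcp_pos'],np.round(T.as_matrix(),4).tolist())
G=R.from_matrix([[0,1,0],[0,0,-1],[-1,0,0]]);print((T.inv()*G).as_rotvec())
p,W=cloud('top');P=W[(np.hypot(W[...,0]-.464,W[...,1]-.085)<.016)&(W[...,2]>.06)];print(P.mean(0),P[:,2].max(),len(P))
```

```text
[ 0.66804746 -0.02053316  0.14515244] [[0.0075, 1.0, -0.0013], [0.0052, -0.0013, -1.0], [-1.0, 0.0075, -0.0052]]
[-0.00132528 -0.00519426 -0.00751467]<stdin>:4: RuntimeWarning: Mean of empty slice.
  ret = um.true_divide(
Traceback (most recent call last):
ValueError: zero-size array to reduction operation maximum which has no identity
```

Call:
send_rows(plan=[[[20,0,0,-0.001,-0.005,-0.007],[40,0,0.5,-0.001,-0.005,-0.007],[60,0.5,0.5,-0.001,-0.005,-0.007],[72,0.5,0.5,-0.001,-0.005,-0.007],[77,0.5,0.5,-0.001,-0.005,-0.007],[77,0.5,0.5,-0.001,-0.005,-0.007],[77,0.5,0.5,-0.001,-0.005,-0.007]]])

```text
time_s: 11.4
tcp_pos: [0.6696, -0.0204, 0.0692]
tool_rot: [0.5, 0.501, 0.5, -0.499]
force: [-0.0, -0.3, 0.9]
gripper_width: 0.998
```

Call:
send_rows(plan=[[[0,0,0,0,0,0],[0,0,0,0,0,0],[0,0,0,0,0,0],[0,0,0,0,0,0],[0,0,0,0,0,0],[0,0,0,0,0,0],[0,0,0,0,0,0],[0,0,0,0,0,0],[0,0,0,0,0,0],[0,0,0,0,0,0],[0,0,0,0,0,0],[0,0,0,0,0,0]]], jaw=255)

```text
time_s: 12.6
tcp_pos: [0.6696, -0.0204, 0.0691]
tool_rot: [0.5, 0.501, 0.5, -0.499]
force: [-0.5, 0.1, -0.4]
gripper_width: 0.213
```

Call:
send_rows(plan=[[[0,0,0,0,0,0],[0,0,0,0,0,0],[-2,0,0,0,0,0],[-8,0,0,0,0,0],[-18,0,0,0,0,0],[-30,0,0,0,0,0],[-42,0,0,0,0,0],[-52,0,0,0,0,0],[-58,0,0,0,0,0],[-60,0,0,0,0,0],[-60,0,0,0,0,0]]])

```text
time_s: 13.7
tcp_pos: [0.6695, -0.0203, 0.1293]
tool_rot: [0.5, 0.501, 0.5, -0.499]
force: [-0.1, -0.3, -0.1]
gripper_width: 0.211
```

Call:
send_rows(plan=[[[0,-5,-1,0,0,0],[0,-17,-4,0,0,0],[0,-38,-9,0,0,0],[0,-64,-16,0,0,0],[0,-92,-23,0,0,0],[0,-120,-30,0,0,0],[0,-146,-36,0,0,0],[0,-168,-41,0,0,0],[0,-185,-46,0,0,0],[0,-196,-48,0,0,0],[0,-200,-49,0,0,0],[0,-200,-49,0,0,0]]])

```text
time_s: 14.9
tcp_pos: [0.4694, 0.0287, 0.129]
tool_rot: [0.5, 0.501, 0.5, -0.499]
force: [-0.3, 0.2, -1.1]
gripper_width: 0.21
```

Call:
send_rows(plan=[[[5,0,0,0,0,0],[15,0,0,0,0,0],[27,0,0,0,0,0],[38,0,0,0,0,0],[47,0,0,0,0,0],[53,0,0,0,0,0],[56,0,0,0,0,0],[58,0,0,0,0,0],[59,0,0,0,0,0],[59,0,0,0,0,0],[59,0,0,0,0,0]]])

```text
time_s: 16.0
tcp_pos: [0.4697, 0.0289, 0.0703]
tool_rot: [0.501, 0.501, 0.5, -0.499]
force: [-0.3, 0.4, -0.2]
gripper_width: 0.211
```

1 mm above the pick height. I'll lower the last bit and release.

Call:
send_rows(plan=[[[1,0,0,0,0,0],[1,0,0,0,0,0]]])

```text
time_s: 16.2
tcp_pos: [0.4698, 0.0289, 0.0693]
tool_rot: [0.501, 0.501, 0.5, -0.499]
force: [0.7, -0.0, -1.8]
gripper_width: 0.209
```

Call:
send_rows(plan=[[[0,0,0,0,0,0],[0,0,0,0,0,0],[0,0,0,0,0,0],[0,0,0,0,0,0],[0,0,0,0,0,0],[0,0,0,0,0,0],[0,0,0,0,0,0],[0,0,0,0,0,0]]], jaw=0)

```text
time_s: 17.0
tcp_pos: [0.4698, 0.0289, 0.0694]
tool_rot: [0.5, 0.501, 0.5, -0.499]
force: [-0.1, 0.2, -0.2]
gripper_width: 0.857
```

Call:
send_rows(plan=[[[-5,0,0,0,0,0],[-25,0,0,0,0,0],[-55,0,0,0,0,0],[-76,0,0,0,0,0],[-76,0,0,0,0,0]]])

```text
time_s: 17.5
tcp_pos: [0.4714, 0.029, 0.1483]
tool_rot: [0.501, 0.503, 0.499, -0.497]
force: [1.0, -0.5, 0.0]
gripper_width: 0.995
```

Call:
send_rows(plan=[[[0,20,11,0,0,0],[0,60,34,0,0,0],[0,100,56,0,0,0],[0,140,78,0,0,0],[0,175,97,0,0,0],[0,192,106,0,0,0],[0,192,106,0,0,0],[0,192,106,0,0,0],[0,192,106,0,0,0]]])

```text
time_s: 18.4
tcp_pos: [0.6626, -0.0762, 0.1491]
tool_rot: [0.501, 0.502, 0.5, -0.497]
force: [0.6, 0.5, 0.9]
gripper_width: 1.002
```

Run:
```python
from h import *
s,T=tool();print(s['tcp_pos'],s['time_s'])
G=R.from_matrix([[0,1,0],[0,0,-1],[-1,0,0]]);print((T.inv()*G).as_rotvec())
p,W=cloud('scene');cv2.imwrite('pics/s2.png',cv2.resize(p[90:390,60:460,::-1],None,fx=2,fy=2))
```

```text
[ 0.66260743 -0.07620711  0.14913145] 18.4
[ 0.00081894 -0.00401737 -0.00681604]
```

View pics/s2.png

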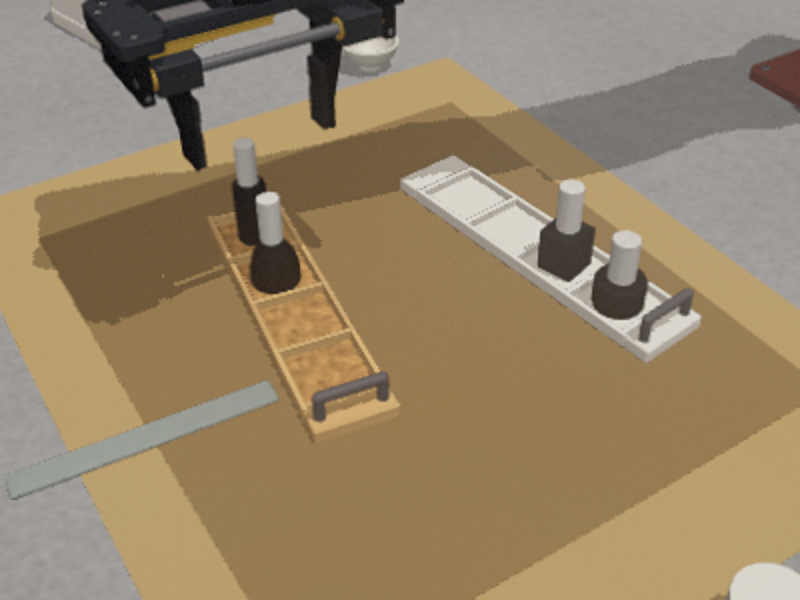

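Squat (620,275) and square (568,230) stand upright in the two pockets next to the handle. The gripper is now above the bell. Picking that next.

Call:
send_rows(plan=[[[20,0,0.5,0.001,-0.004,-0.007],[40,0,1,0.001,-0.004,-0.007],[62,0,1.5,0.001,-0.004,-0.007],[75,0,1.5,0.001,-0.004,-0.007],[80,0,1.5,0.001,-0.004,-0.007],[80,0,1.5,0.001,-0.004,-0.007],[80,0,1.5,0.001,-0.004,-0.007]]])

```text
time_s: 19.15
tcp_pos: [0.6637, -0.0772, 0.0702]
tool_rot: [0.5, 0.5, 0.5, -0.5]
force: [0.2, 0.4, 0.4]
gripper_width: 0.999
```

Call:
send_rows(plan=[[[0,0,0,0,0,0],[0,0,0,0,0,0],[0,0,0,0,0,0],[0,0,0,0,0,0],[0,0,0,0,0,0],[0,0,0,0,0,0],[0,0,0,0,0,0],[0,0,0,0,0,0],[0,0,0,0,0,0],[0,0,0,0,0,0],[0,0,0,0,0,0],[0,0,0,0,0,0]]], jaw=255)

```text
time_s: 20.35
tcp_pos: [0.6637, -0.0773, 0.0701]
tool_rot: [0.5, 0.5, 0.5, -0.5]
force: [-0.5, -0.6, -0.9]
gripper_width: 0.189
```

Call:
send_rows(plan=[[[0,0,0,0,0,0],[0,0,0,0,0,0],[-2,0,0,0,0,0],[-8,0,0,0,0,0],[-18,0,0,0,0,0],[-30,0,0,0,0,0],[-42,0,0,0,0,0],[-52,0,0,0,0,0],[-58,0,0,0,0,0],[-60,0,0,0,0,0],[-60,0,0,0,0,0]]])

```text
time_s: 21.45
tcp_pos: [0.6636, -0.0772, 0.1303]
tool_rot: [0.5, 0.5, 0.5, -0.5]
force: [-0.0, -0.0, -1.1]
gripper_width: 0.186
```

Call:
send_rows(plan=[[[0,-5,-1,0,0,0],[0,-16,-4,0,0,0],[0,-36,-9,0,0,0],[0,-60,-16,0,0,0],[0,-86,-23,0,0,0],[0,-112,-30,0,0,0],[0,-137,-37,0,0,0],[0,-158,-42,0,0,0],[0,-173,-47,0,0,0],[0,-184,-49,0,0,0],[0,-187,-50,0,0,0],[0,-187,-50,0,0,0]]])

```text
time_s: 22.65
tcp_pos: [0.4763, -0.027, 0.1299]
tool_rot: [0.5, 0.5, 0.5, -0.499]
force: [0.2, 0.2, -0.2]
gripper_width: 0.19
```

Call:
send_rows(plan=[[[5,0,0,0,0,0],[15,0,0,0,0,0],[27,0,0,0,0,0],[38,0,0,0,0,0],[47,0,0,0,0,0],[53,0,0,0,0,0],[56,0,0,0,0,0],[58,0,0,0,0,0],[59,0,0,0,0,0],[60,0,0,0,0,0],[60,0,0,0,0,0]]])

```text
time_s: 23.75
tcp_pos: [0.4765, -0.0268, 0.0701]
tool_rot: [0.5, 0.501, 0.5, -0.499]
force: [0.1, -0.6, -0.1]
gripper_width: 0.188
```

Call:
send_rows(plan=[[[0,0,0,0,0,0],[0,0,0,0,0,0],[0,0,0,0,0,0],[0,0,0,0,0,0],[0,0,0,0,0,0],[0,0,0,0,0,0],[0,0,0,0,0,0],[0,0,0,0,0,0]]], jaw=0)

```text
time_s: 24.55
tcp_pos: [0.4765, -0.0268, 0.0701]
tool_rot: [0.5, 0.501, 0.5, -0.499]
force: [-1.1, 0.6, -0.2]
gripper_width: 0.833
```

Call:
send_rows(plan=[[[-5,0,0,0,0,0],[-25,0,0,0,0,0],[-55,0,0,0,0,0],[-76,0,0,0,0,0],[-76,0,0,0,0,0]]])

```text
time_s: 25.05
tcp_pos: [0.4781, -0.027, 0.149]
tool_rot: [0.501, 0.502, 0.499, -0.498]
force: [0.6, -0.2, -0.0]
gripper_width: 0.996
```

Call:
send_rows(plan=[[[0,20,11,0,0,0],[0,56,34,0,0,0],[0,93,56,0,0,0],[0,130,78,0,0,0],[0,163,97,0,0,0],[0,177,106,0,0,0],[0,177,106,0,0,0],[0,177,106,0,0,0],[0,177,106,0,0,0]]])

```text
time_s: 25.95
tcp_pos: [0.6543, -0.1321, 0.1495]
tool_rot: [0.501, 0.502, 0.5, -0.498]
force: [-1.1, 0.3, 0.4]
gripper_width: 0.998
```

Run:
```python
from h import *
s,T=tool();print(s['tcp_pos'],s['time_s'])
G=R.from_matrix([[0,1,0],[0,0,-1],[-1,0,0]]);print((T.inv()*G).as_rotvec())
```

```text
[ 0.65434175 -0.13207588  0.14950213] 25.95
[ 0.00085355 -0.00342629 -0.00556202]
```

Call:
send_rows(plan=[[[20,0,0.5,0.001,-0.003,-0.005],[40,0,1,0.001,-0.003,-0.005],[57,0,1.5,0.001,-0.003,-0.005],[64,0,1.5,0.001,-0.003,-0.005],[66,0,1.5,0.001,-0.003,-0.005],[66,0,1.5,0.001,-0.003,-0.005],[66,0,1.5,0.001,-0.003,-0.005]]])

```text
time_s: 26.65
tcp_pos: [0.6552, -0.1336, 0.0843]
tool_rot: [0.5, 0.501, 0.5, -0.5]
force: [0.2, -0.2, -0.0]
gripper_width: 1.003
```

Call:
send_rows(plan=[[[0,0,0,0,0,0],[0,0,0,0,0,0],[0,0,0,0,0,0],[0,0,0,0,0,0],[0,0,0,0,0,0],[0,0,0,0,0,0],[0,0,0,0,0,0],[0,0,0,0,0,0],[0,0,0,0,0,0],[0,0,0,0,0,0],[0,0,0,0,0,0],[0,0,0,0,0,0]]], jaw=255)

```text
time_s: 27.85
tcp_pos: [0.6551, -0.1335, 0.0843]
tool_rot: [0.5, 0.501, 0.5, -0.5]
force: [0.1, -0.7, -1.3]
gripper_width: 0.178
```

Call:
send_rows(plan=[[[0,0,0,0,0,0],[0,0,0,0,0,0],[-2,0,0,0,0,0],[-8,0,0,0,0,0],[-18,0,0,0,0,0],[-30,0,0,0,0,0],[-42,0,0,0,0,0],[-52,0,0,0,0,0],[-58,0,0,0,0,0],[-60,0,0,0,0,0],[-60,0,0,0,0,0]]])

```text
time_s: 28.95
tcp_pos: [0.6551, -0.1335, 0.1444]
tool_rot: [0.5, 0.501, 0.5, -0.499]
force: [0.3, -0.5, -0.6]
gripper_width: 0.177
```

Call:
send_rows(plan=[[[0,-4,-1,0,0,0],[0,-15,-4,0,0,0],[0,-33,-9,0,0,0],[0,-55,-16,0,0,0],[0,-79,-23,0,0,0],[0,-103,-30,0,0,0],[0,-126,-37,0,0,0],[0,-145,-43,0,0,0],[0,-159,-47,0,0,0],[0,-169,-50,0,0,0],[0,-172,-51,0,0,0],[0,-172,-51,0,0,0]]])

```text
time_s: 30.15
tcp_pos: [0.4828, -0.0822, 0.144]
tool_rot: [0.5, 0.501, 0.5, -0.499]
force: [-0.1, 0.0, -0.6]
gripper_width: 0.176
```

Call:
send_rows(plan=[[[5,0,0,0,0,0],[15,0,0,0,0,0],[27,0,0,0,0,0],[38,0,0,0,0,0],[47,0,0,0,0,0],[53,0,0,0,0,0],[56,0,0,0,0,0],[58,0,0,0,0,0],[59,0,0,0,0,0],[60,0,0,0,0,0],[60,0,0,0,0,0]]])

```text
time_s: 31.25
tcp_pos: [0.483, -0.0821, 0.0841]
tool_rot: [0.5, 0.501, 0.5, -0.499]
force: [-1.0, 0.3, -0.7]
gripper_width: 0.176
```

Call:
send_rows(plan=[[[0,0,0,0,0,0],[0,0,0,0,0,0],[0,0,0,0,0,0],[0,0,0,0,0,0],[0,0,0,0,0,0],[0,0,0,0,0,0],[0,0,0,0,0,0],[0,0,0,0,0,0]]], jaw=0)

```text
time_s: 32.05
tcp_pos: [0.483, -0.0821, 0.0841]
tool_rot: [0.5, 0.501, 0.5, -0.499]
force: [-0.0, 0.6, -0.1]
gripper_width: 0.821
```

Call:
send_rows(plan=[[[-5,0,0,0,0,0],[-25,0,0,0,0,0],[-55,0,0,0,0,0],[-76,0,0,0,0,0],[-76,40,10,0,0,0],[-76,85,20,0,0,0],[-76,130,30,0,0,0],[-76,170,40,0,0,0],[-76,200,50,0,0,0],[-76,200,50,0,0,0]]])

```text
time_s: 33.05
tcp_pos: [0.6853, -0.1332, 0.1595]
tool_rot: [0.501, 0.5, 0.499, -0.5]
force: [-0.4, -1.2, -0.2]
gripper_width: 1.001
```

Run:
```python
from h import *
B={'squat':(463.3,84.4,21,60),'square':(469.8,28.8,19,74),'bell':(476.2,-26.8,17,74),'slim':(482.7,-82.4,16,88)}
for c in('scene','top'):
    p,W=cloud(c)
    if c=='scene':cv2.imwrite('pics/s3.png',cv2.resize(p[90:390,60:460,::-1],None,fx=2,fy=2))
    for n,(x,y,dm,h) in B.items():
        P=W[(np.hypot(W[...,0]-x/1e3,W[...,1]-y/1e3)<.025)&(W[...,2]>h/1e3-.015)&(W[...,2]<.11)]
        if len(P)<40: print(c,n,'hidden',len(P));continue
        top=np.percentile(P[:,2],97);S=P[P[:,2]<top-.004]
        f=least_squares(lambda q:np.hypot(S[:,0]-q[0],S[:,1]-q[1])-dm/2e3,P[:,:2].mean(0),loss='soft_l1',f_scale=.001)
        print(c,n,'top',round(top*1e3,1),'offset mm',np.round(f.x*1e3-[x,y],1),len(S))
s=r.observe();print(s['time_s'],s['tcp_pos'])
```

```text
scene squat top 66.3 offset mm [0.7 0.9] 141
scene square top 80.4 offset mm [-0.   0.3] 128
scene bell top 80.2 offset mm [ 0.4 -0. ] 100
scene slim top 94.1 offset mm [0.4 1.5] 93
top squat hidden 0
top square hidden 0
top bell hidden 0
top slim hidden 0
33.15 [ 0.68261378 -0.13269163  0.16011079]
```

View pics/s3.png

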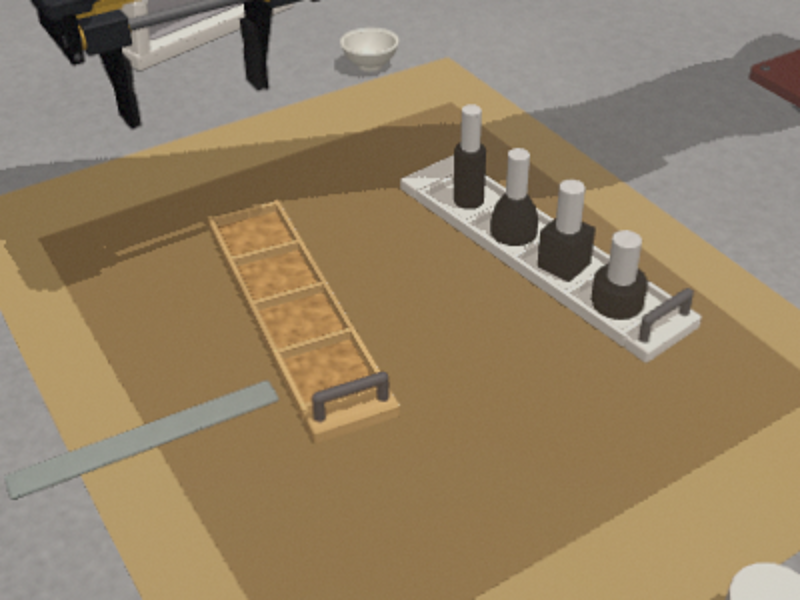

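All four bottles stand upright in their pockets: squat (620,275), square (567,230), bell (515,200) and slim (470,160), counted from the handle. The gripper is clear, so I'm handing in.

```bash
python3 -c "
from workcell import r
print(r.sign_off())"
```

```text
the job is handed in; nothing more can be done
None
```

I moved all four bottles from the tray to the white rack in the same order from the handle (squat, square, bell, slim) and handed the job in at about 33 s.

- **Last check, scene camera:** each bottle stands upright within about 1.6 mm of its pocket's centre. The cap tops are about 1 mm above where they should be, within the camera's accuracy, so the bottles are on the pocket floors. The gripper was clear of everything.
- **Not confirmed:** the top camera gave no second reading of the bottles in the rack at the end, probably because the arm blocked its view. The final positions rest on one camera. No check failed or disagreed.

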